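# Pin the limescale-filter canister, undo its quarter-turn cap and hold it over the mouth

## Robot

A 7-joint arm with a two-finger parallel gripper is mounted at the origin on a cart in front of the work surface, level with it; the furniture and walls round the work are solid. World frame = base frame: x ahead of the robot, y to its left, z up, the work surface at z = 0. Lengths are in m, angles in rad, forces in N, time in s.
With the tool pointing down it reaches from about 0.375 to 0.925 m from the base axis. Payload 3.1 kg.
Tool frame: the origin (TCP) lies on the front face of the gripper's body, between the roots of the fingers; the fingertips stand 73 mm ahead of it and the grasp point (between the pads) lies 54 mm ahead of it; z points along the fingers, y is the line along which they close (so a half turn about z gives the same grasp; the last joint's range is limited). The gripper opens to 85 mm and grips with 20 to 120 N. Pads are 22 mm wide; open, the fingers measure 114 mm over their backs; the gripper's body (76 mm by 85 mm) begins 54 mm behind the grasp point. The pads swing forward as they close: fully open they stand 13 mm farther back than shut.
Start: joints at [1.243, 0.383, 0.044, 1.598, -0.018, 1.161, -0.05], TCP at [0.148, -0.633, 0.304] pointing down, gripper open.
Joint ranges: [-2.61, 2.61], [-0.41, 2.15], [-1.48, 1.57], [0, 2.5], [-1.57, 4.71], [0.05, 1.97], [-2.85, 2.85]. Speed limits (rad/s): [2.79, 2.79, 3.14, 3.14, 3.14, 3.14, 3.14].

## Interface

Orientations are given as a unit quaternion [x, y, z, w].
In Python, from bench import get_obs, grab_frame, calibration, job_done gives the robot as it stands.
- The arm moves only by the tool drive_tool, never from a script. Its argument "motion" is one flat list of numbers, 5 for each row, row after row: the closure, from 0 (fully open) to 1 (shut), then the shift along the tool's x, y, z normalised to -1 to 1, where 1 is 60 cm, then the turn about the tool's z normalised to -1 to 1, where 1 is pi/2 rad. In form: [gripper, x, y, z, twist, gripper, x, y, z, twist, ...]. A call has 1 to 5 rows; each row is the pose to reach, as a shift and turn from the pose commanded when the call began, along the tool's axes at that moment; what a row does not reach only later rows make up. A row lasts 1/10 s, in which the tool goes at most 50 mm and 8.59 degrees, less where a joint would pass 70% of its speed; a pose out of reach is approached as far as the arm can. A call with a number of a shift or a turn outside -1 to 1 is refused whole. A call with a gripper value outside its range is refused whole. The fingers move at their own pace and stop on an object; "newtons" is the grip in N (left out, the last holds). Time passes only in rows, so rows that repeat a pose let the fingers close. It gives the time, the measured TCP pose, the force, the opening and the grip force at its end, in the units of the state.
- get_obs(): the state, without advancing time (a new reading comes with each control period).
- grab_frame(name): name is "scene" or "top" or "wrist"; returns (picture, depth): 384x512x3 uint8, red, green, blue; 384x512 float32, m along the optical axis (not along the pixel's ray), 0 where there is no reading.
- calibration(name): a dict with "fx", "fy", "cx", "cy" (pixels), "D" ([k1, k2, p1, p2, k3] as OpenCV has them; the pictures are not rectified), "R" (3x3) and "t" (3): a world point X has camera coordinates R X + t. Camera axes: x right, y down, z forward; pixel columns grow to the right and rows downward; lengths in m; the calibration is good to about 2 mm. A picture is of the moment at which its call begins: read the wrist's pose just before it. calibration takes no time and is no camera call; for the wrist camera it gives the pose at the moment of the call.
- job_done(): hands the job in; it is judged then, once.
The state is a dict: "time_s": time; "joints": joint angles; "dq": joint speeds; "effort": joint torques, N m; "tool_pos": TCP position; "eef_rot": TCP orientation; "force": force on the tool from outside, world axes, zero at the start; "wrist_torque": the same for the moment, N m; "grip_width": finger opening in m; "finger_force": force on a finger pad.
Only numpy, scipy, OpenCV 4.12 (cv2) and the standard library are available. Lean on these libraries where they do the work, as an engineer would, in place of code of your own. Each camera call takes 0.05 s, during which the arm holds its last target. There are 200 camera calls.

## Task

The washing machine's limescale filter is due for its new cartridge. Take the red-knobbed locking pin from the service tray and push it fully home down through the bracket's fork and the canister's ear so that the bowl cannot turn, then undo the blue cap about a quarter turn anticlockwise, from the red mark to the green mark, and no further once its lugs come free. Lift it straight up and finish still holding it, level and still, just clear above the middle of the open mouth (a few centimetres at most) so that it drips back into the bowl; leave the pin in, and do not knock over or push about the other things.

Things in the scene. Friction and masses are not known exactly. Their poses are not given: they have to be found in the camera images.
- filter_bracket: grey bracket screwed to the worktop (fixed): base plate 116 x 176 x 6 mm, round collar 20 mm high in which the canister stands, and at its +y end a fork 30 mm wide: two level tabs (z = 20 to 25 and 35 to 40 mm) on a post 94 to 104 mm from the canister's axis. Origin: on the worktop, on the canister's axis; z up, y towards the fork.
- fork_hole (a point): centre of the pin hole in the top face of the fork's upper tab, 79 mm from the canister's axis along the bracket's y, 40 mm above the worktop. Both tabs have a vertical 10 mm hole, chamfered to 14 mm at the top; the hole of the ear between them is 11 mm.
- filter_canister: loose clear bowl, radius 40 mm, 0.45 kg, standing in the bracket's collar; without the pin it turns with the cap. A flat holed ear sticks out along its +y between the fork's tabs; two hose ports along its x (60 mm from the axis, top 46 mm). Origin: centre of its underside, 6 mm above the worktop; axes as the bracket's. Sloping shoulder below the cap: 57 mm high at radius 26, 48 at radius 40.
- open_mark (a point): middle of the canister's mouth: on its axis at the rim of the neck (outer radius 22 mm), 84 mm above its origin; its x axis points to the green mark on the shoulder (open). The red mark (closed) lies 67 degrees clockwise of it, seen from above. The cap can be lifted off when the cap's x axis points the same way as this x axis.
- filter_cap: blue ribbed cap, loose, 61 mm wide, 23 mm tall, 70 g. Origin: centre of the skirt's lower edge, when closed 68 mm above the canister's origin and 16 mm below the rim (top 97 mm above the worktop); z up, x to its white mark, which starts within 5 degrees of the red mark. Only friction and lugs hold it.
- lock_pin: loose upright steel pin, 50 g, 68 mm tall, shaft 8 mm thick, last 5 mm tapered; origin at the tip, z up along it. Collar 16 mm wide at 32 to 35 mm, red round knob 18 mm wide at 44 to 68 mm from the tip (grip at 56 mm). It starts in the tray's bush, tip 12 mm above the worktop; fully home in the fork its collar rests on the upper tab and its tip is 8 mm above the worktop.
- pin_bush (a point): centre of the mouth of the pin's bush on the service tray, 32 mm above the worktop; the hole is 20 mm deep.
- service_tray: grey fixed tray 150 x 84 mm, walls 14 mm high, with the pin's bush (at x = -45 mm), a black spare O-ring and, at x = +40 mm, a socket with the spare cartridge. Origin: centre of its underside on the worktop; long side along its x. A tall cupboard stands to its left, from y = 0.47 m on, and a carton 106 mm high in front of that (from y = 0.36 m).
- spare_cartridge: bystander: white round filter cartridge with blue ends, 36 mm across, 68 mm tall, standing loose in the service tray's socket (top 72 mm above the worktop); origin at the centre of its underside.
- tape_measure: bystander: yellow tape measure, 47 x 86 x 64 mm, at the right; origin at the centre of its underside.
- cap_top (a point): centre of the cap's top face, 23 mm above its origin. A rubber gasket inside presses the cap up with about 14 N: 0.3 to 0.9 N m to turn. Turned anticlockwise (from above) it rises 2.5 mm and its three lugs come free of the neck's ramps after 45 to 60 degrees; 25 degrees past the green mark they meet the next ramps. Clockwise it meets a stop. Until free it cannot be lifted.
There are look-alikes about, which are no part of the job. There is more than one size of the filter_cap; the job needs the smaller.

How it is judged:
On the way, in this order (a step that is already met when the one before it is completed fails the run):
1. the locking pin is fully home through the fork and the canister's ear, the cap still closed (horizontal distance between lock_pin and fork_hole below 0.004 m and height (world z) of lock_pin below 0.011 m and angle between lock_pin's own z axis and vertical below 0.1 rad and angle between the x axis of filter_cap and the x axis of open_mark, either way round above 1 rad and z of filter_cap in the frame of filter_canister below 0.071 m), for 0.2 s.
2. with the pin home, the cap is turned free, its white mark near the green mark, before it is lifted (angle between the x axis of filter_cap and the x axis of open_mark, either way round below 0.36 rad and z of filter_cap in the frame of filter_canister below 0.077 m and height (world z) of lock_pin below 0.012 m), for 0.1 s.
At the end, for the whole second after the job is handed in: Gripper holding the cap still, level (0.2 rad), 2 to 60 mm above the rim, within 15 mm of the mouth's axis, touching neither canister nor pin, white mark within 20 degrees of green; pin let go, upright and home (tip under 12 mm, 4 mm off centre); canister standing in its bracket (horizontal distance between filter_cap and open_mark below 0.015 m and z of filter_cap in the frame of open_mark between 0.002 and 0.06 m and angle between filter_cap's own z axis and vertical below 0.2 rad and angle between the x axis of filter_cap and the x axis of open_mark, either way round below 0.36 rad and contact force between the fingers and filter_cap above 1 N and contact force between filter_cap and filter_canister below 0.1 N and contact force between each of filter_cap, the fingers and lock_pin below 0.1 N and linear speed of filter_cap below 0.02 m/s and horizontal distance between lock_pin and fork_hole below 0.004 m and height (world z) of lock_pin below 0.012 m and angle between lock_pin's own z axis and vertical below 0.12 rad and height (world z) of filter_canister below 0.01 m and angle between filter_canister's own z axis and vertical below 0.05 rad); the arm keeps its last pose, push and grip.
It fails at once if the canister is turned in its bracket by more than 0.15 rad (angle between the y axis of filter_canister and the y axis of filter_bracket, either way round above 0.15 rad).
It fails at once if the canister is lifted by more than 8 mm (height (world z) of filter_canister above 0.014 m).
It fails at once if the tape measure is pushed more than 40 mm, or the spare cartridge is knocked out of its socket (distance of spare_cartridge from where it was at the start of the episode above 0.025 m or angle between spare_cartridge's own z axis and vertical above 0.3 rad or distance of tape_measure from where it was at the start of the episode above 0.04 m).
It also fails if it takes over 58 s, if anything falls off the work surface, if the arm or the gripper's body presses on something with over 40 N, if the wrist force passes 120 N, or if a joint passes its speed limit or range.

## Working session

There is one attempt and no reset: what is moved stays moved. The work goes in short steps, Python scripts to look and compute and a tool call to move; the robot and the scene stay as the last step left them, time stands still between calls to the robot, and variables do not carry over. Pictures are saved under pics/ and viewed, at most 10 in all, crops included, and the job is handed in when it is done.

Besides the shell and the picture viewer there is one more tool, called after "Request:" as name(argument=value, ...), one argument or row to a line, values as JSON. drive_tool: Moves the arm, as the interface text tells. Scaled input: -1 to 1 covers 60 cm each way for a shift and pi/2 rad each way for a turn. Its arguments: {"type":"object","properties":{"motion":{"type":"array","items":{"type":"number","minimum":-1,"maximum":1}},"newtons":{"type":"number"}},"required":["motion"]}

```bash
mkdir -p pics; cat > h.py <<'E'
import numpy as np, cv2
from bench import *
def save(name, fn):
    im,d=grab_frame(name); c=calibration(name)
    cv2.imwrite(f'pics/{fn}.png',im[:,:,::-1]); np.savez(f'pics/{fn}.npz',im=im,d=d,**{k:np.array(v) for k,v in c.items()})
def load(fn): return dict(np.load(f'pics/{fn}.npz'))
def ray(s,u,v):
    K=np.array([[s['fx'],0,s['cx']],[0,s['fy'],s['cy']],[0,0,1]],float)
    p=cv2.undistortPoints(np.array([[[u,v]]],float),K,s['D'].astype(float))[0,0]
    return s['R'].T@np.array([p[0],p[1],1]), -s['R'].T@s['t']
def atz(s,u,v,z):
    r,o=ray(s,u,v); return o+r*(z-o[2])/r[2]
def atd(s,u,v):
    r,o=ray(s,u,v); return o+r*s['d'][int(v),int(u)]
def crop(fn,out,u0,v0,u1,v1,k):
    im=cv2.imread(f'pics/{fn}.png')[v0:v1,u0:u1]; cv2.imwrite(f'pics/{out}.png',cv2.resize(im,None,fx=k,fy=k,interpolation=cv2.INTER_CUBIC))
E
python3 - <<'E'
from h import *
save('top','top0'); save('scene','scene0')
a=cv2.imread('pics/top0.png');b=cv2.imread('pics/scene0.png')
print(get_obs())
for n in('top','scene'):
    c=calibration(n);print(n,c['fx'],-np.array(c['R']).T@np.array(c['t']),np.array(c['R']).round(2))
E
```

```text
{'time_s': 0.1, 'joints': array([ 1.24317464,  0.38376346,  0.04390133,  1.59944698, -0.01789219,
        1.16119883, -0.04990809]), 'dq': array([ 0.00069207,  0.00109404,  0.00075287, -0.00501689, -0.00011293,
       -0.00072011,  0.0003873 ]), 'effort': array([ 2.51414291e-03, -4.34730291e+01,  1.02916047e+00, -2.50457042e+01,
        1.08535439e-02,  5.46182273e-03,  1.37671097e-05]), 'tool_pos': array([ 0.14788211, -0.63224267,  0.30259307]), 'eef_rot': array([ 9.93403458e-01,  1.14665175e-01, -2.17512167e-04, -1.19198656e-03]), 'force': array([ 0.60033533, -0.31781217,  0.30487939]), 'wrist_torque': array([ 7.33376509e-03,  1.94089816e-02, -4.45212402e-05]), 'finger_force': 0.0, 'grip_width': 0.0852391664044378}
top 409.4469217253363 [-0.03282702 -0.09522509  1.53054746] [[-0.13 -0.99 -0.01]
 [-0.92  0.13 -0.38]
 [ 0.38 -0.05 -0.92]]
scene 439.412702501425 [-0.1555144   0.90615765  0.85644292] [[-0.83 -0.55 -0.  ]
 [-0.28  0.43 -0.86]
 [ 0.48 -0.72 -0.51]]
```

View pics/top0.png

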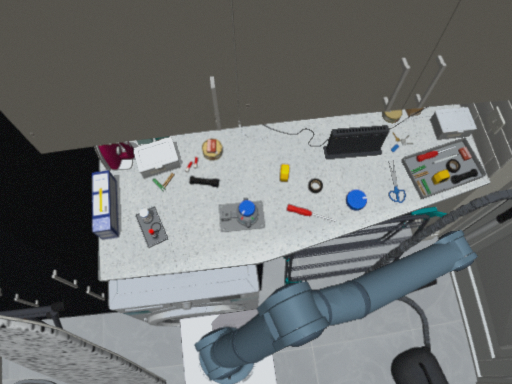

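View pics/scene0.png

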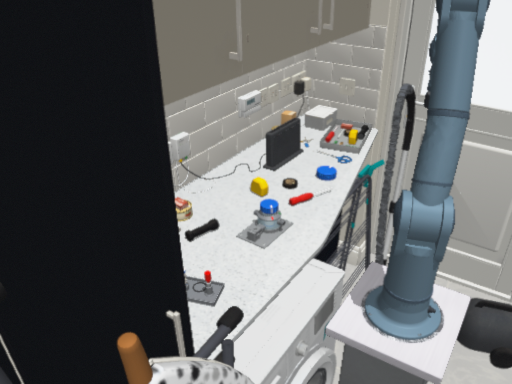

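The top view shows blue caps at (247,208), sitting on the canister in the bracket, and at (357,200), larger and lying on the bench. The one on the canister is the smaller and is the one meant. The tray is at (152,227) with the red pin knob at (152,232).

```bash
python3 - <<'E'
from h import *
s=load('top0')
for n,u,v,z in [('cap',247,208,.097),('bigcap',357,200,.02),('knob',152,232,.07),('fork',225,216,.04),('cart',147,213,.072),('br1',219,206,.006),('br2',265,228,.006),('tape',285,172,.06)]: print(n,atz(s,u,v,z).round(3),atd(s,u,v).round(3))
crop('top0','c1',130,180,290,260,5)
c=calibration('wrist');o=get_obs();R=np.array(c['R']);print(-R.T@np.array(c['t'])-o['tool_pos'],R.round(2),c['fx'])
E
```

```text
cap [ 0.509 -0.138  0.097] [ 0.511 -0.138  0.093]
bigcap [ 0.512 -0.581  0.02 ] [ 0.508 -0.578  0.031]
knob [0.472 0.228 0.07 ] [0.47  0.227 0.076]
fork [ 0.509 -0.051  0.04 ] [ 0.51  -0.051  0.038]
cart [0.55  0.244 0.072] [0.55  0.244 0.071]
br1 [ 0.567 -0.031  0.006] [ 0.567 -0.031  0.006]
br2 [ 0.451 -0.2    0.006] [ 0.453 -0.2    0.001]
tape [ 0.654 -0.309  0.06 ] [ 0.654 -0.309  0.061]
[0.06863591 0.01563425 0.0708367 ] [[ 0.23 -0.97 -0.  ]
 [-0.93 -0.22  0.28]
 [-0.28 -0.06 -0.96]] 285.5944957735063
```

View pics/c1.png

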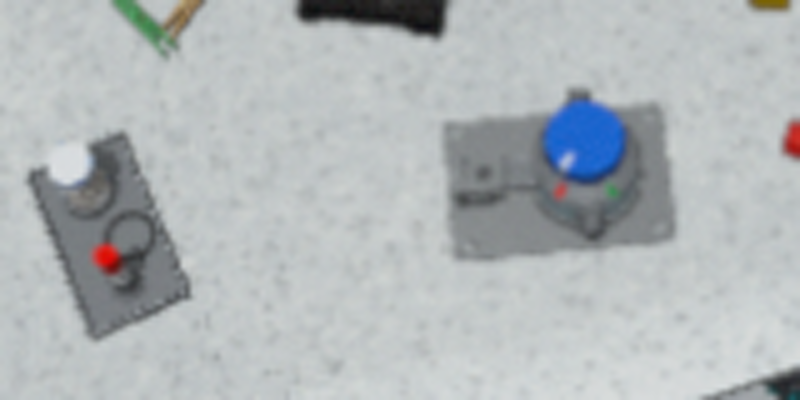

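The crop shows the cap with its white mark at (567,158), next to red (562,190), with green at (613,190). The fork hole is at (484,172), the pin knob at (106,258) and the cartridge at (70,163). I'm driving to a wrist view over the bracket.

Request:
drive_tool(
  motion=[0,0.77,-0.73,-0.03,0,0,0.77,-0.73,-0.03,0,0,0.77,-0.73,-0.03,0,0,0.77,-0.73,-0.03,0,0,0.77,-0.73,-0.03,0],
  newtons=40,
)

```text
time_s: 0.6
tool_pos: [0.2861, -0.4221, 0.3105]
eef_rot: [0.993, 0.115, -0.0, -0.0]
force: [1.7, -0.7, 0.6]
grip_width: 0.0852
finger_force: 0.0
```

Request:
drive_tool(
  motion=[0,0.45,-0.42,-0.01,0,0,0.45,-0.42,-0.01,0,0,0.45,-0.42,-0.01,0,0,0.45,-0.42,-0.01,0,0,0.45,-0.42,-0.01,0],
)

```text
time_s: 1.1
tool_pos: [0.4249, -0.2146, 0.3148]
eef_rot: [0.993, 0.115, -0.0, 0.0]
force: [0.6, -0.4, -0.1]
grip_width: 0.0853
finger_force: 0.0
```

Request:
drive_tool(
  motion=[0,0.14,-0.14,0,0,0,0.14,-0.14,0,0,0,0.14,-0.14,0,0,0,0.14,-0.14,0,0,0,0.14,-0.14,0,0],
)

```text
time_s: 1.6
tool_pos: [0.4866, -0.116, 0.3144]
eef_rot: [0.993, 0.115, -0.001, 0.0]
force: [-0.3, -1.2, -0.1]
grip_width: 0.0855
finger_force: 0.0
```

```bash
python3 - <<'E'
from h import *
o=get_obs();print(o['time_s'],o['tool_pos'],o['eef_rot'],o['joints'],abs(o['dq']).max())
save('wrist','w1');crop('w1','w1b',56,42,456,342,2)
E
```

```text
1.6 [ 0.48663584 -0.11599914  0.3144477 ] [ 9.93376875e-01  1.14898538e-01 -8.28849313e-04  1.52497701e-04] [ 0.56114406  0.11598496 -0.43470051  1.92009358  0.05499014  1.11834932
 -1.23561251] 0.037186551197341336
```

View pics/w1b.png

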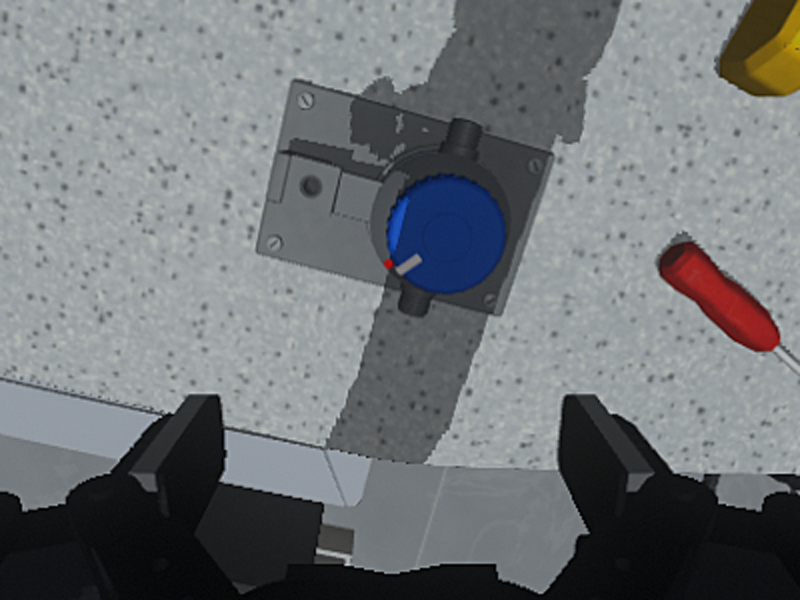

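The wrist view shows the cap top centre at (446,235), the white mark between (399,272) and (421,257), the red mark at (389,264) and the fork hole at (312,186). The screwdriver and the tape measure are at the right.

```bash
python3 - <<'E'
from h import *
s=load('w1')
f=lambda x,y,z:atz(s,56+x/2,42+y/2,z)
cap=f(446,235,.097);hole=f(312,186,.040);print('cap',cap,'hole',hole,np.linalg.norm((cap-hole)[:2]),'d',atd(s,279,159),atd(s,205,140))
v=hole-cap;print('brk y ang',np.degrees(np.arctan2(v[1],v[0])))
for n,p in [('w',f(399,272,.097)),('w2',f(421,257,.097)),('red',f(389,264,.058))]:
    print(n,p,np.degrees(np.arctan2(*(p-cap)[1::-1])))
# plate corners
for p in [(294,80),(552,153),(498,314),(258,252)]: print(f(*p,.006))
t=load('top0')
print('top green',[np.degrees(np.arctan2(*(atz(t,130+x/5,180+y/5,.058)-cap)[1::-1])) for x,y in [(562,190),(613,190)]], 'tophole',atz(t,130+484/5,180+172/5,.04))
E
```

```text
cap [ 0.51172406 -0.14054608  0.097     ] hole [ 0.51377786 -0.06298502  0.04      ] 0.07758825528808332 d [ 0.51244272 -0.14021583  0.0984853 ] [ 0.50623378 -0.05605182  0.04106143]
brk y ang 88.48317006557558
w [ 0.48744308 -0.12165888  0.097     ] 142.12208009576167
w2 [ 0.49773042 -0.13087422  0.097     ] 145.34928156999936
red [ 0.48167762 -0.11757367  0.058     ] 142.59978225526422
[ 0.57175364 -0.03563502  0.006     ]
[ 0.5657041  -0.20640909  0.006     ]
[ 0.4523674  -0.20237413  0.006     ]
[ 0.45820376 -0.03180125  0.006     ]
top green [np.float64(137.3984508940544), np.float64(-154.7910443292976)] tophole [ 0.51499156 -0.05897761  0.04      ]
```

Request:
drive_tool(
  motion=[0,0.08,-0.54,0.1,0,0,0.08,-0.54,0.1,0,0,0.08,-0.54,0.1,0,0,0.08,-0.54,0.1,0,0,0.08,-0.54,0.1,0],
)

```text
time_s: 2.15
tool_pos: [0.4668, 0.1282, 0.2696]
eef_rot: [0.994, 0.112, 0.0, 0.001]
force: [1.7, -0.1, -1.1]
grip_width: 0.0858
finger_force: 0.0
```

Request:
drive_tool(
  motion=[0,0.01,-0.12,0.02,0,0,0.01,-0.12,0.02,0,0,0.01,-0.12,0.02,0,0,0.01,-0.12,0.02,0],
)

```text
time_s: 2.55
tool_pos: [0.4568, 0.1988, 0.2576]
eef_rot: [0.994, 0.113, -0.0, 0.001]
force: [-0.3, 0.4, -1.0]
grip_width: 0.0854
finger_force: 0.0
```

```bash
python3 - <<'E'
from h import *
o=get_obs();print(o['time_s'],o['tool_pos'],o['eef_rot'],o['joints'],abs(o['dq']).max())
save('wrist','w2');crop('w2','w2b',56,42,456,342,2)
E
```

```text
2.55 [0.45676873 0.19880781 0.2575596 ] [ 9.93538139e-01  1.13494762e-01 -3.85753506e-04  8.69774431e-04] [ 0.13779407  0.21158393 -0.69045023  1.97387965  0.16001842  1.01084066
 -1.97063392] 0.026783035178170777
```

View pics/w2b.png

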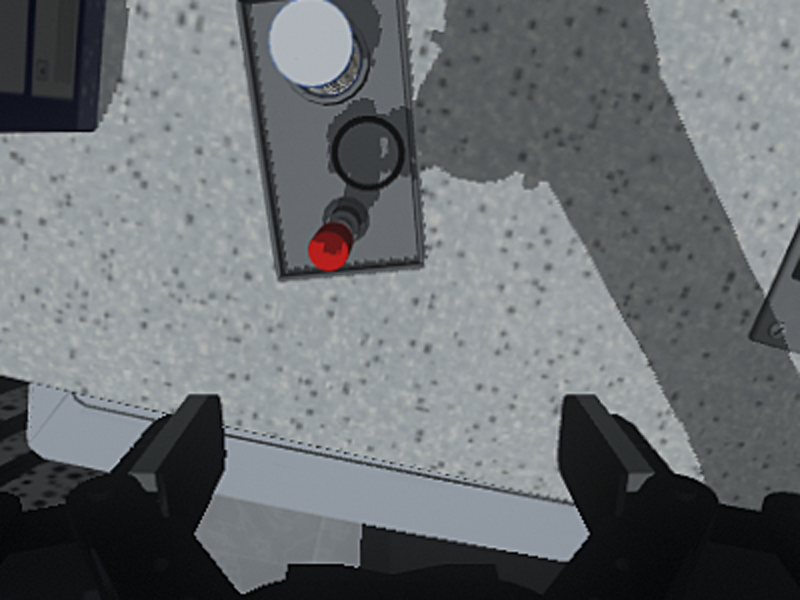

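This view shows the pin's knob top at (329,250), its bush at (345,217), the O-ring at (367,152), the cartridge at (311,42) and the carton at the left.

```bash
python3 - <<'E'
from h import *
s=load('w2');o=[.45677,.19881]
f=lambda x,y,z:atz(s,56+x/2,42+y/2,z)
k=f(329,251,.078);b=f(345,217,.032);c=f(311,42,.072)
print(k,b,c,'ang',np.arctan2(*(c-k)[1::-1]),atd(s,220,167))
a=2*.1137
for p in (k,b):
  d=p[:2]-o; print((d@[np.cos(a),np.sin(a)])/.6,(d@[np.sin(a),-np.cos(a)])/.6)
E
```

```text
[0.46987166 0.22852455 0.078     ] [0.47908788 0.22664562 0.032     ] [0.55397927 0.25362649 0.072     ] ang 0.29003443124611 [0.47092404 0.22885245 0.08118092]
0.03243895476428746 -0.043326450484099305
0.04669788226828191 -0.03681259404798888
```

Request:
drive_tool(
  motion=[0,0.034,-0.043,0.08,0,0,0.034,-0.043,0.14,0,0,0.034,-0.043,0.18,0,0,0.034,-0.043,0.225,0,0,0.034,-0.043,0.225,0],
)

```text
time_s: 3.1
tool_pos: [0.469, 0.2258, 0.1193]
eef_rot: [0.994, 0.112, -0.004, 0.002]
force: [-0.1, -0.7, 0.1]
grip_width: 0.085
finger_force: 0.0
```

```bash
python3 - <<'E'
from h import *
o=get_obs();print(o['time_s'],o['tool_pos'],o['eef_rot'],o['joints'],abs(o['dq']).max())
save('wrist','w3')
s=load('w3');im=s['im'].astype(int);m=(im[...,0]>120)&(im[...,1]<60)&(im[...,2]<60)
v,u=np.nonzero(m);print(len(u),u.min(),u.max(),v.min(),v.max())
cv2.imwrite('pics/w3b.png',cv2.imread('pics/w3.png'))
E
```

```text
3.1 [0.46898654 0.22583516 0.11930803] [ 0.99367461  0.11220663 -0.00390314  0.00228309] [-0.00503627  0.47353269 -0.60846563  2.00726699  0.37975344  0.78256398
 -2.18417392] 0.05472527899834346
861 221 259 254 287
```

View pics/w3b.png

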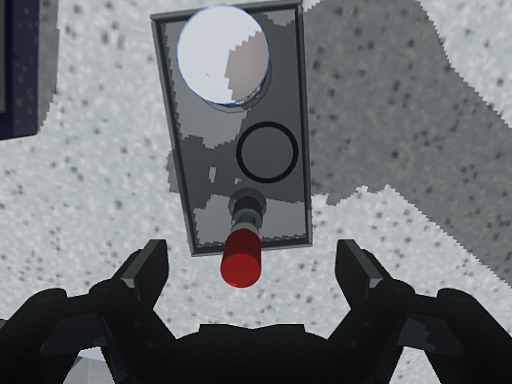

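Seen from the grasp pose, the knob top is at (240,269) between the pads, whose tips are at (165,240) and (337,240), so it sits slightly left of their middle at u≈251.

```bash
python3 - <<'E'
from h import *
from scipy.spatial.transform import Rotation as Ro
s=load('w3');o=get_obs();R=Ro.from_quat(o['eef_rot'])
for n,p in [('knob',atz(s,240.5,268.5,.080)),('bush',atz(s,247,206,.032)),('kd',atd(s,240,268)),('cart',atz(s,223,54,.072))]:
    print(n,p,R.inv().apply(p-o['tool_pos']))
print('cam in tool',R.inv().apply(-s['R'].T@s['t']-o['tool_pos']))
E
```

```text
knob [0.47060578 0.23187857 0.08      ] [ 0.00167822 -0.00457953  0.04135369]
bush [0.4834035  0.23235245 0.032     ] [ 0.0144711  -0.00229911  0.08930313]
kd [0.47213651 0.23235973 0.08218285] [ 0.00326806 -0.0047008   0.03916345]
cart [0.55594604 0.25767899 0.072     ] [ 0.09066135 -0.01066414  0.04894318]
cam in tool [ 0.07034141  0.00025489 -0.070817  ]
```

```bash
python3 - <<'E'
from h import *
s=load('w3');t=load('top0');w=load('w2')
def proj(s,p):
    K=np.array([[s['fx'],0,s['cx']],[0,s['fy'],s['cy']],[0,0,1]],float)
    return cv2.projectPoints(np.array([p],float),cv2.Rodrigues(s['R'])[0],s['t'].astype(float),K,s['D'].astype(float))[0].ravel()
c=[atz(s,*p,.014) for p in [(193,254),(311,244),(300,3),(155,17)]]
print(np.array(c)); m=np.mean(c,0); e=(c[2]+c[3]-c[0]-c[1]); L=np.linalg.norm(e)/2;e/=2*L; print(L,np.linalg.norm(c[0]-c[1]),m,'bush from tray',m-.045*e)
for z in (.032,.047,.068,.08): print(z,proj(s,(.4706,.2319,z)),proj(s,(.475,.2319,z)),proj(s,(.480,.2319,z)))
crop('w3','w3c',190,170,310,300,4)
print(atz(t,130+106/5,180+258/5,.078),atz(t,130+128/5,180+277/5,.032))
E
```

```text
[[0.43407794 0.26014489 0.014     ]
 [0.45979028 0.18197057 0.014     ]
 [0.59962733 0.22864646 0.014     ]
 [0.57495143 0.30600579 0.014     ]]
0.14778487110523297 0.08229428449093978 [0.51711175 0.24419193 0.014     ] bush from tray [0.47437403 0.23010335 0.014     ]
0.032 [243.10496075 225.58754145] [244.67655437 219.00615267] [246.49122644 211.40690229]
0.047 [242.43750446 236.35684124] [244.14574263 229.26812765] [246.12146018 221.06890349]
0.068 [241.27527794 255.14206048] [243.21932134 247.20891467] [245.47444424 238.00419693]
0.08 [240.45032118 268.50170462] [242.56003743 260.00047024] [245.01266089 250.11377148]
[0.47101791 0.22922052 0.078     ] [0.46939299 0.22309163 0.032     ]
```

View pics/w3c.png

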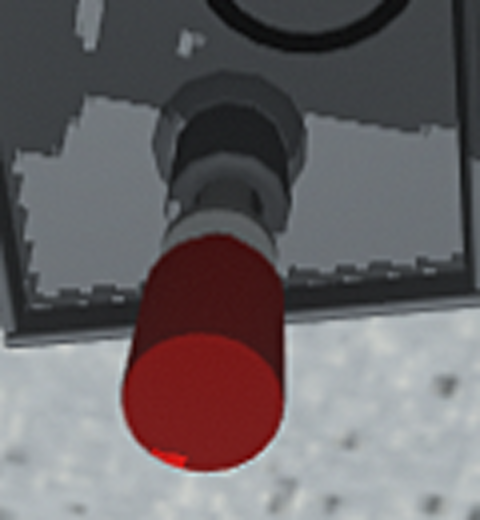

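The crop shows the knob top centred at (203,402), the pin's collar as the bright band at y≈230 and the bush mouth at about (228,188). The pin is therefore upright near (0.4735, 0.2305). I'll shift slightly and close the gripper.

Request:
drive_tool(
  motion=[0,0.009,-0.006,-0.003,0,0.5,0.009,-0.006,-0.003,0,1,0.009,-0.006,-0.003,0,1,0.009,-0.006,-0.003,0,1,0.009,-0.006,-0.003,0],
)

```text
time_s: 3.65
tool_pos: [0.475, 0.2355, 0.1253]
eef_rot: [0.993, 0.115, 0.0, -0.0]
force: [0.4, 0.0, -0.9]
grip_width: 0.0281
finger_force: 0.0
```

Request:
drive_tool(
  motion=[1,0,0,0,0,1,0,0,0,0,1,0,0,0,0],
)

```text
time_s: 3.95
tool_pos: [0.4754, 0.2343, 0.1252]
eef_rot: [0.993, 0.114, 0.0, 0.001]
force: [0.2, -3.7, 5.3]
grip_width: 0.017
finger_force: 38.9
```

Request:
drive_tool(
  motion=[1,0,0,-0.06,0,1,0,0,-0.13,0,1,0,0.06,-0.13,0.08,1,-0.01,0.13,-0.13,0.17,1,-0.02,0.2,-0.13,0.26],
)

```text
time_s: 4.45
tool_pos: [0.4904, 0.116, 0.203]
eef_rot: [0.996, -0.091, 0.001, -0.001]
force: [0.8, 0.4, -0.8]
grip_width: 0.0169
finger_force: 39.7
```

Request:
drive_tool(
  motion=[1,0.03,0.09,0,0.09,1,0.06,0.17,0,0.18,1,0.09,0.28,0,0.27,1,0.092,0.285,0,0.36,1,0.092,0.285,0,0.45],
)

```text
time_s: 4.95
tool_pos: [0.5142, -0.0686, 0.2021]
eef_rot: [0.9, -0.436, 0.0, 0.001]
force: [1.1, 1.1, -0.2]
grip_width: 0.0163
finger_force: 39.7
```

Request:
drive_tool(
  motion=[1,0,0,0,0.09,1,0,0,0,0.18,1,0,0,0,0.27,1,0,0,0,0.36,1,0,0,0,0.456],
)

```text
time_s: 5.45
tool_pos: [0.5121, -0.0627, 0.1965]
eef_rot: [0.756, -0.654, -0.007, 0.004]
force: [0.3, 1.0, -1.4]
grip_width: 0.0165
finger_force: 39.7
```

Request:
drive_tool(
  motion=[1,0,0,0.04,0,1,0,0,0.04,0,1,0,0,0.04,0],
)

```text
time_s: 5.75
tool_pos: [0.5114, -0.0617, 0.1723]
eef_rot: [0.758, -0.652, -0.008, 0.005]
force: [-0.2, -0.2, -0.1]
grip_width: 0.0165
finger_force: 39.7
```

```bash
python3 - <<'E'
from h import *
o=get_obs();print(o['time_s'],o['tool_pos'],o['eef_rot'],o['joints'],abs(o['dq']).max(),o['force'])
save('wrist','w4');save('top','t4');save('scene','s4');crop('w4','w4b',106,84,406,384,2)
E
```

```text
5.75 [ 0.51137276 -0.06170303  0.17228817] [ 0.75821699 -0.65193422 -0.00771601  0.00540624] [-0.25283386  0.31505846  0.33472221  2.03018041 -0.13837048  0.83650279
 -2.82962516] 0.05010800662285119 [-0.19805239 -0.23045898 -0.05663651]
```

View pics/w4b.png

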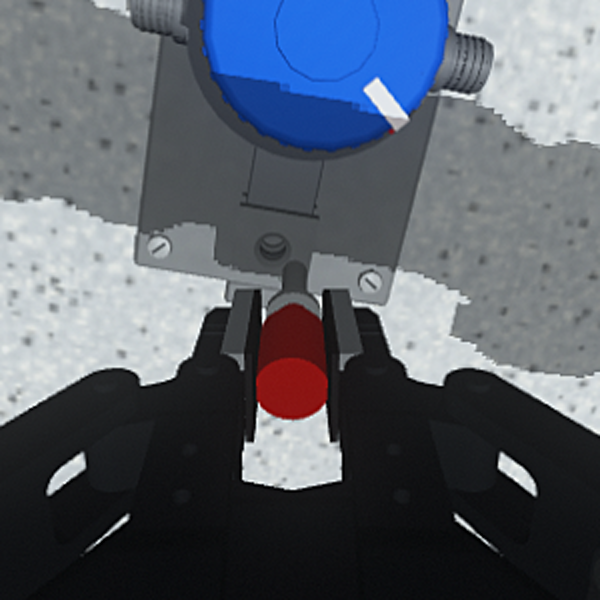

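The view shows the hole at (273,247), the pin tip at about (295,264) and the knob top at (291,388). The cap's white mark is at (388,105). Joint 7 is close to its limit, so I'll twist back slightly.

Request:
drive_tool(
  motion=[1,0,0,0,-0.08,1,0,0,0,-0.08,1,0,0,0,-0.08,1,0,0,0,-0.08],
)

```text
time_s: 6.3
tool_pos: [0.5122, -0.0634, 0.1735]
eef_rot: [0.796, -0.605, -0.007, 0.004]
force: [0.6, -0.1, -1.5]
grip_width: 0.0167
finger_force: 39.6
```

```bash
python3 - <<'E'
from h import *
from scipy.spatial.transform import Rotation as Ro
s=load('w4');f=lambda x,y,z:atz(s,106+x/2,84+y/2,z)
o0=np.array([0.51137276,-0.06170303,0.17228817]);R0=Ro.from_quat([.75821699,-.65193422,-.00771601,.00540624])
for n,p in [('hole',f(273,247,.04)),('tip',f(295,262,.061)),('knob',f(291,388,.127)),('cap',f(327,25,.097)),('collar',f(293,297,.094))]: print(n,p,R0.inv().apply(p-o0))
o=get_obs();print(o['time_s'],o['tool_pos'],o['eef_rot'],o['joints'][6],abs(o['dq']).max())
save('wrist','w5');crop('w5','w5b',181,154,331,304,5)
E
```

```text
hole [ 0.5150605  -0.06119399  0.04      ] [ 0.00066468 -0.00613719  0.13219649]
tip [ 0.50765618 -0.0643563   0.061     ] [0.00258406 0.0020397  0.11133316]
knob [ 0.50926754 -0.05795757  0.127     ] [-0.00380791  0.0006927   0.04532658]
cap [ 0.512214   -0.14041377  0.097     ] [0.07829748 0.00959287 0.07511244]
collar [ 0.50933992 -0.06623612  0.094     ] [0.00454143 0.00125961 0.07830394]
6.3 [ 0.51223114 -0.06337236  0.1734679 ] [ 0.79632884 -0.60481205 -0.00679007  0.00408135] -2.7138707864510705 0.011784009242655909
```

View pics/w5b.png

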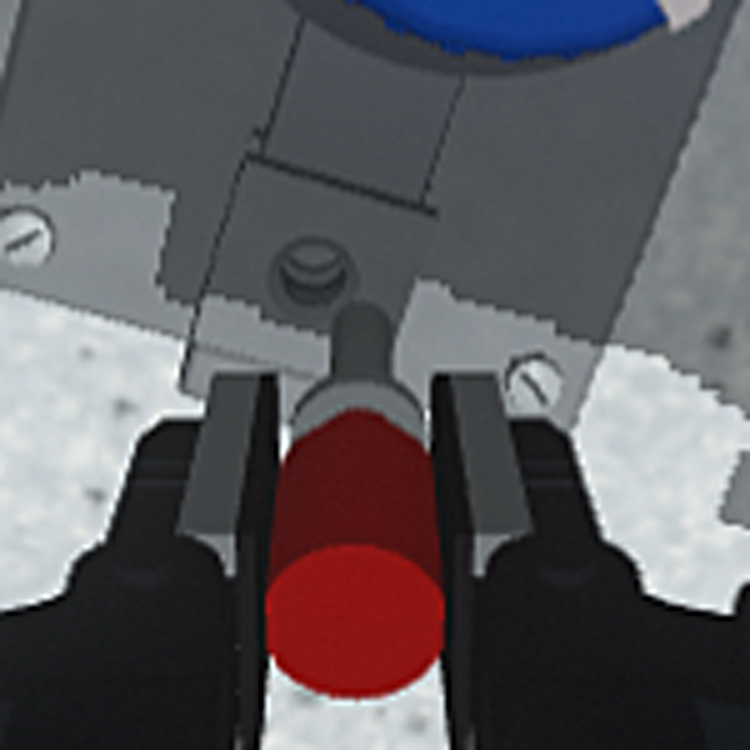

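The crop shows the hole centred at (313,272) and the pin tip's end at about (363,316), with the knob top at (355,620).

```bash
python3 - <<'E'
from h import *
from scipy.spatial.transform import Rotation as Ro
s=load('w5');f=lambda x,y,z:atz(s,181+x/5,154+y/5,z)
o=get_obs();R=Ro.from_quat(o['eef_rot']);print(R.as_matrix().round(4))
for n,p in [('hole',f(313,272,.04)),('tip',f(363,316,.0605)),('tipd',atd(s,253.6,217.6)),('knob',f(355,620,.1285)),('collar',f(359,405,.094))]: print(n,p.round(4),R.inv().apply(p-o['tool_pos']).round(4))
E
```

```text
[[ 0.2689 -0.963  -0.016 ]
 [-0.9632 -0.2689  0.0016]
 [-0.0059  0.015  -0.9999]]
hole [ 0.5141 -0.0608  0.04  ] [-0.001  -0.0045  0.1333]
tip [ 0.5076 -0.0636  0.0605] [-0.0002  0.0029  0.1129]
tipd [ 0.5088 -0.0673  0.071 ] [0.0036 0.0028 0.1024]
knob [ 0.5089 -0.0598  0.1285] [-0.0039  0.0015  0.0449]
collar [ 0.5094 -0.0656  0.094 ] [0.002  0.0021 0.0794]
```

Request:
drive_tool(
  motion=[1,-0.001,-0.012,0.0,0,1,-0.001,-0.012,0.01,0,1,-0.001,-0.012,0.02,0,1,-0.001,-0.012,0.02,0,1,-0.001,-0.012,0.02,0],
)

```text
time_s: 6.85
tool_pos: [0.5181, -0.0604, 0.1604]
eef_rot: [0.797, -0.604, -0.008, 0.005]
force: [-0.3, -0.5, -0.2]
grip_width: 0.0168
finger_force: 39.6
```

```bash
python3 - <<'E'
from h import *
o=get_obs();print(o['time_s'],o['tool_pos'],o['eef_rot'],o['joints'][6],abs(o['dq']).max(),o['force'])
save('wrist','w6');crop('w6','w6b',206,174,306,254,7)
E
```

```text
6.85 [ 0.51809686 -0.0603747   0.16036888] [ 0.79707158 -0.60381737 -0.00751487  0.00500073] -2.7085544856473858 0.008306753108606152 [-0.28763031 -0.50549605 -0.22257486]
```

View pics/w6b.png

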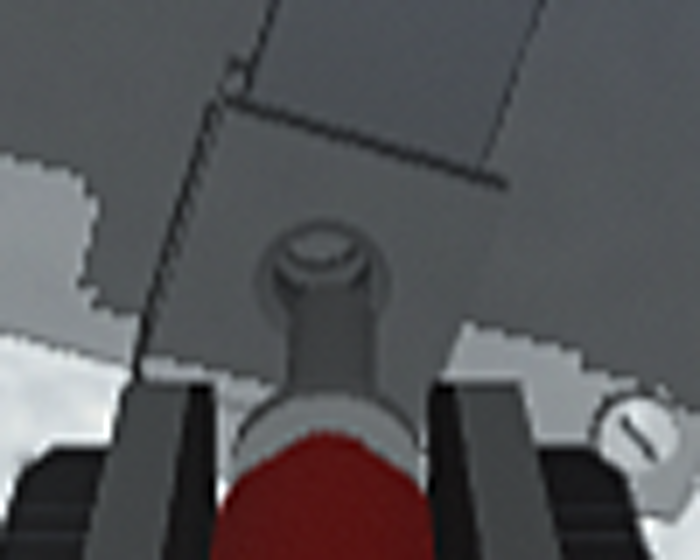

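This crop shows the chamfer centred at (322,277) and the pin shaft at x≈332, with its end at about (331,296) just above the hole. The pin is nearly aligned.

```bash
python3 - <<'E'
from h import *
from scipy.spatial.transform import Rotation as Ro
s=load('w6');f=lambda x,y,z:atz(s,206+x/7,174+y/7,z)
o=get_obs();R=Ro.from_quat(o['eef_rot'])
for n,p in [('hole',f(322,277,.04)),('tip',f(331,296,.0475)),('tiphi',f(331,290,.0475))]: print(n,p.round(4),R.inv().apply(p-o['tool_pos']).round(4))
E
```

```text
hole [ 0.5144 -0.0603  0.04  ] [-0.0005  0.0018  0.1207]
tip [ 0.514  -0.0613  0.0475] [0.0004 0.0027 0.1133]
tiphi [ 0.5141 -0.0619  0.0475] [0.001  0.0027 0.1133]
```

Request:
drive_tool(
  motion=[1,-0.0017,-0.0015,0.005,0,1,-0.0017,-0.0015,0.011,0,1,-0.0017,-0.0015,0.017,0,1,-0.0017,-0.0015,0.023,0,1,-0.0017,-0.0015,0.028,0],
)

```text
time_s: 7.4
tool_pos: [0.5188, -0.0591, 0.1438]
eef_rot: [0.797, -0.604, -0.007, 0.005]
force: [0.3, 0.6, -1.0]
grip_width: 0.0167
finger_force: 39.6
```

Request:
drive_tool(
  motion=[1,0,0,0.007,0,1,0,0,0.014,0,1,0,0,0.021,0,1,0,0,0.028,0,1,0,0,0.034,0],
)

```text
time_s: 7.9
tool_pos: [0.5187, -0.0598, 0.1236]
eef_rot: [0.797, -0.604, -0.007, 0.005]
force: [-0.7, -1.7, -0.1]
grip_width: 0.0165
finger_force: 39.7
```

Request:
drive_tool(
  motion=[1,0,0,0.004,0,1,0,0,0.008,0,1,0,0,0.01,0,1,0,0,0.012,0,1,0,0,0.012,0],
)

```text
time_s: 8.4
tool_pos: [0.5192, -0.0604, 0.1218]
eef_rot: [0.797, -0.604, -0.008, 0.004]
force: [-11.9, -1.6, 34.8]
grip_width: 0.0164
finger_force: 43.4
```

Request:
drive_tool(
  motion=[1,0,0,-0.009,0,0.5,0,0,-0.009,0,0.3,0,0,-0.009,0,0.3,0,0,-0.009,0,0.3,0,0,-0.009,0],
)

```text
time_s: 8.9
tool_pos: [0.5182, -0.0586, 0.1212]
eef_rot: [0.797, -0.604, -0.008, 0.005]
force: [-0.3, -0.2, -0.2]
grip_width: 0.0598
finger_force: 0.0
```

```bash
python3 - <<'E'
from h import *
o=get_obs();print(o['time_s'],o['tool_pos'],o['eef_rot'],o['joints'][6],o['force'],o['grip_width'])
save('wrist','w7');s=load('w7');im=s['im'].astype(int);m=((im[...,0]>100)&(im[...,1]<60)&(im[...,2]<60)).astype(np.uint8)
n,l,st,ce=cv2.connectedComponentsWithStats(m)
for i in range(1,n):
  if st[i,4]>50: print(st[i],ce[i],atd(s,*ce[i]))
E
```

```text
8.9 [ 0.51820733 -0.05863989  0.12123759] [ 0.79726249 -0.60356651 -0.00755202  0.00479231] -2.686815353882744 [-0.28625735 -0.1690945  -0.15644179] 0.05982857896982793
[ 235  253   38   34 1000] [253.674 269.806] [ 0.51537397 -0.05976992  0.07652692]
```

```bash
python3 - <<'E'
from h import *
from scipy.spatial.transform import Rotation as Ro
s=load('w7');o=get_obs();R=Ro.from_quat(o['eef_rot'])
v,u=np.mgrid[0:384,0:512];K=np.array([[s['fx'],0,s['cx']],[0,s['fy'],s['cy']],[0,0,1]],float)
p=cv2.undistortPoints(np.stack([u,v],-1).reshape(-1,1,2).astype(float),K,s['D'].astype(float))[:,0]
d=s['d'].ravel();P=np.c_[p,np.ones(len(p))]*d[:,None];W=(P-s['t'])@s['R'];T=R.inv().apply(W-o['tool_pos'])
ok=(d>0)&(abs(T[:,0])<18)&(abs(T[:,1])<.06)&(abs(T[:,0])<.018)&(T[:,2]<.079)&(T[:,2]>.02)
for sg in(1,-1):
  q=T[ok&(T[:,1]*sg>.02)];q=q[np.argsort(-q[:,2])];print(len(q),np.percentile(q[:,2],[50,90,99,100]),q[:5].round(4),'inner y',np.percentile(abs(q[q[:,2]>.05][:,1]),[1,5,50]))
E
```

```text
2206 [0.03835025 0.05743212 0.06484593 0.06740079] [[ 0.0022  0.0315  0.0674]
 [ 0.003   0.0314  0.067 ]
 [-0.0059  0.0314  0.0669]
 [ 0.0036  0.0314  0.0669]
 [-0.0071  0.0314  0.0668]] inner y [0.03104136 0.03115739 0.03150518]
2201 [0.03873669 0.05783624 0.06490235 0.06698133] [[ 0.0019 -0.0288  0.067 ]
 [-0.0059 -0.0287  0.067 ]
 [-0.0089 -0.0289  0.0668]
 [-0.0064 -0.0287  0.0668]
 [ 0.0032 -0.0287  0.0667]] inner y [0.02843962 0.02854987 0.0288902 ]
```

Request:
drive_tool(
  motion=[0.1,0,0,-0.03,0,0,0,0,-0.09,0,0,0.04,0,-0.13,-0.06,0,0.09,0,-0.13,-0.13,0,0.09,0,-0.13,-0.13],
)

```text
time_s: 9.45
tool_pos: [0.5357, -0.1164, 0.2012]
eef_rot: [0.853, -0.522, -0.005, 0.004]
force: [-0.6, -0.3, -0.1]
grip_width: 0.0854
finger_force: 0.0
```

Request:
drive_tool(
  motion=[0,0,0,0,0,0,0,0,0,0],
)

```text
time_s: 9.65
tool_pos: [0.5338, -0.11, 0.1988]
eef_rot: [0.855, -0.519, -0.008, 0.004]
force: [-0.1, -0.1, -0.7]
grip_width: 0.0852
finger_force: 0.0
```

```bash
cat >> h.py <<'E'
from scipy.spatial.transform import Rotation as Ro
def capfind(fn,ztop=.097):
    o=get_obs();R=Ro.from_quat(o['eef_rot']);save('wrist',fn);s=load(fn)
    print(o['time_s'],o['tool_pos'].round(4),o['eef_rot'].round(4),'psi',np.degrees(2*np.arctan2(o['eef_rot'][1],o['eef_rot'][0])).round(1),'j7',o['joints'][6].round(3),o['force'].round(1),o['grip_width'])
    v,u=np.mgrid[0:384,0:512];K=np.array([[s['fx'],0,s['cx']],[0,s['fy'],s['cy']],[0,0,1]],float)
    p=cv2.undistortPoints(np.stack([u,v],-1).reshape(-1,1,2).astype(float),K,s['D'].astype(float))[:,0]
    d=s['d'].ravel();W=(np.c_[p,np.ones(len(p))]*d[:,None]-s['t'])@s['R']
    hsv=cv2.cvtColor(s['im'],cv2.COLOR_RGB2HSV).reshape(-1,3).astype(int);im=s['im'].reshape(-1,3).astype(int)
    blue=(hsv[:,0]>100)&(hsv[:,0]<125)&(hsv[:,1]>150)&(hsv[:,2]>60)&(d>0)
    zt=np.median(W[blue][:,2]);top=(abs(W[:,2]-zt)<.004)&(d>0)&(blue|(im.min(1)>90))&(np.hypot(*(W[:,:2]-np.median(W[blue],0)[:2]).T)<.04)
    # recompute on plane z=zt for accuracy
    t=W[top][:,:2].astype(np.float32);(cx,cy),r=cv2.minEnclosingCircle(t)
    c=np.array([cx,cy,zt]);w=W[top&(im.min(1)>90)];print('cap',c.round(4),'r',round(r,4),'tool',R.inv().apply(c-o['tool_pos']).round(4))
    if len(w):m=w.mean(0);print('white n',len(w),'ang',np.degrees(np.arctan2(*(m-c)[1::-1])).round(1),np.hypot(*(m-c)[:2]).round(4))
E
python3 -c "
from h import *
capfind('w8')"
```

```text
9.65 [ 0.5338 -0.11    0.1988] [ 0.8546 -0.5192 -0.0085  0.0039] psi -62.6 j7 -2.431 [-0.1 -0.1 -0.7] 0.08524350678049797
cap [ 0.5123 -0.139   0.098 ] r 0.0309 tool [0.0169 0.0309 0.1011]
white n 123 ang 140.0 0.0238
```

Request:
drive_tool(
  motion=[0,0.028,0.049,0,0,0,0.028,0.049,0,0,0,0.028,0.049,0,0],
)

```text
time_s: 10.0
tool_pos: [0.5154, -0.1394, 0.1995]
eef_rot: [0.854, -0.52, -0.008, 0.004]
force: [0.2, -0.3, -0.7]
grip_width: 0.0852
finger_force: 0.0
```

```bash
python3 -c "
from h import *
capfind('w9')"
```

```text
10.0 [ 0.5154 -0.1394  0.1995] [ 0.8542 -0.5199 -0.008   0.0038] psi -62.6 j7 -2.374 [ 0.2 -0.3 -0.7] 0.08524428288534035
cap [ 0.5125 -0.1383  0.0981] r 0.0313 tool [-0.0014  0.0006  0.1014]
white n 116 ang 138.2 0.0237
```

Request:
drive_tool(
  motion=[0,-0.002,-0.001,0.03,0,0,-0.002,-0.001,0.06,0,0,-0.002,-0.001,0.09,0,0,-0.002,-0.001,0.103,0,0,-0.002,-0.001,0.103,0],
)

```text
time_s: 10.55
tool_pos: [0.5145, -0.1368, 0.1369]
eef_rot: [0.855, -0.519, -0.009, 0.004]
force: [-0.5, 0.2, -1.1]
grip_width: 0.0855
finger_force: 0.0
```

```bash
python3 -c "
from h import *
capfind('w10')"
```

```text
10.55 [ 0.5145 -0.1368  0.1369] [ 0.8549 -0.5186 -0.0088  0.0041] psi -62.5 j7 -2.341 [-0.5  0.2 -1.1] 0.08545439156959032
cap [ 0.5131 -0.1401  0.0989] r 0.0312 tool [0.0026 0.0022 0.038 ]
white n 199 ang 138.1 0.023
```

Request:
drive_tool(
  motion=[0,0.003,0.0015,0,0,0.2,0.003,0.0015,0,0,1,0.003,0.0015,0,0,1,0.003,0.0015,0,0,1,0.003,0.0015,0,0],
  newtons=60,
)

```text
time_s: 11.1
tool_pos: [0.5154, -0.1408, 0.1394]
eef_rot: [0.854, -0.52, -0.007, 0.004]
force: [-1.9, -0.9, 5.1]
grip_width: 0.0589
finger_force: 63.2
```

```bash
python3 -c "
from h import *
capfind('w11');print(get_obs()['wrist_torque'],get_obs()['finger_force'])"
```

```text
11.1 [ 0.5154 -0.1408  0.1394] [ 0.8543 -0.5197 -0.0069  0.0035] psi -62.6 j7 -2.337 [-1.9 -0.9  5.1] 0.05886022788079177
cap [ 0.5125 -0.1398  0.0979] r 0.031 tool [-0.0019  0.0016  0.0415]
white n 165 ang 137.6 0.0223
[0.04274515 0.35620398 0.06861915] 63.204136728309095
```

Request:
drive_tool(
  motion=[1,0,0,0,-0.05,1,0,0,0,-0.1,1,0,0,-0.001,-0.15,1,0,0,-0.001,-0.2,1,0,0,-0.001,-0.25],
  newtons=70,
)

```text
time_s: 11.65
tool_pos: [0.5164, -0.1405, 0.1396]
eef_rot: [0.94, -0.342, -0.006, 0.002]
force: [1.3, -0.5, 0.9]
grip_width: 0.0588
finger_force: 75.6
```

```bash
python3 -c "
from h import *
capfind('w12');print(get_obs()['wrist_torque'],get_obs()['finger_force'])"
```

```text
11.65 [ 0.5164 -0.1405  0.1396] [ 0.9397 -0.342  -0.0063  0.0017] psi -40.0 j7 -1.982 [ 1.3 -0.5  0.9] 0.05877352851462256
cap [ 0.5133 -0.1397  0.0982] r 0.0311 tool [-0.0024  0.001   0.0415]
white n 165 ang 159.0 0.0223
[ 0.11044604 -0.218097    0.01771765] 75.71000057389028
```

Request:
drive_tool(
  motion=[1,0,0,-0.001,-0.06,1,0,0,-0.001,-0.12,1,0,0,-0.002,-0.18,1,0,0,-0.002,-0.24,1,0,0,-0.002,-0.3],
)

```text
time_s: 12.2
tool_pos: [0.5167, -0.1408, 0.1414]
eef_rot: [0.994, -0.113, -0.006, 0.0]
force: [0.7, 0.4, 3.7]
grip_width: 0.059
finger_force: 76.0
```

```bash
python3 -c "
from h import *
capfind('w13');print(get_obs()['wrist_torque'],get_obs()['finger_force'])"
```

```text
12.2 [ 0.5167 -0.1408  0.1414] [ 9.936e-01 -1.131e-01 -6.200e-03  5.000e-04] psi -13.0 j7 -1.556 [0.7 0.4 3.7] 0.059010199979716293
cap [ 0.5132 -0.1409  0.1   ] r 0.031 tool [-0.0029  0.0008  0.0414]
white n 181 ang -173.9 0.0211
[ 0.04507079 -0.16540404  0.07765283] 75.93376088538207
```

Request:
drive_tool(
  motion=[1,0,0,0,-0.06,1,0,0,0,-0.12,1,0,0,0,-0.18,1,0,0,0,-0.23,1,0,0,0,-0.23],
)

```text
time_s: 12.75
tool_pos: [0.5172, -0.1402, 0.1416]
eef_rot: [0.998, 0.066, -0.006, -0.001]
force: [2.5, 0.6, 4.8]
grip_width: 0.059
finger_force: 76.0
```

```bash
python3 -c "
from h import *
capfind('w14');print(get_obs()['wrist_torque'],get_obs()['finger_force'])
s=load('w14');im=s['im'];h=cv2.cvtColor(im,cv2.COLOR_RGB2HSV);c=np.array([.5132,-.1405])
for n,m in [('green',(h[...,0]>45)&(h[...,0]<80)&(h[...,1]>120)&(h[...,2]>40)),('red',((h[...,0]<6)|(h[...,0]>174))&(h[...,1]>150)&(h[...,2]>60))]:
  k,l,st,ce=cv2.connectedComponentsWithStats(m.astype(np.uint8))
  for i in range(1,k):
    if st[i,4]>6:
      p=atz(s,*ce[i],.058);print(n,st[i,4],ce[i].round(0),p.round(3),np.degrees(np.arctan2(*(p[:2]-c)[::-1])).round(1))
"
```

```text
12.75 [ 0.5172 -0.1402  0.1416] [ 9.978e-01  6.590e-02 -5.800e-03 -9.000e-04] psi 7.6 j7 -1.232 [2.5 0.6 4.8] 0.058995771394148834
cap [ 0.5137 -0.141   0.1002] r 0.0309 tool [-0.0032  0.0004  0.0414]
white n 181 ang -150.8 0.0221
[ 0.01489797 -0.23939908  0.01096365] 76.01604169467464
red 1432 [106. 226.] [ 0.509 -0.055  0.058] 92.7
red 2154 [487. 247.] [ 0.525 -0.287  0.058] -85.5
```

Request:
drive_tool(
  motion=[1,0,0,-0.006,0,1,0,0,-0.015,0,1,0,0,-0.025,0,1,0,0,-0.04,0,1,0,0,-0.055,0],
)

```text
time_s: 13.3
tool_pos: [0.5147, -0.1404, 0.1732]
eef_rot: [0.998, 0.066, -0.009, -0.001]
force: [0.2, 0.4, 0.2]
grip_width: 0.0588
finger_force: 75.5
```

Request:
drive_tool(
  motion=[1,0,0,-0.012,0,1,0,0,-0.012,0,1,0,0,-0.012,0,1,0,0,-0.012,0],
)

```text
time_s: 13.7
tool_pos: [0.5154, -0.1402, 0.1798]
eef_rot: [0.998, 0.066, -0.009, -0.001]
force: [0.4, -0.5, -1.8]
grip_width: 0.0587
finger_force: 75.5
```

```bash
python3 -c "
from h import *
capfind('w15');print(get_obs()['wrist_torque'],get_obs()['finger_force'],abs(get_obs()['dq']).max())
s=load('w15');im=s['im'];h=cv2.cvtColor(im,cv2.COLOR_RGB2HSV);m=((h[...,0]<6)|(h[...,0]>174))&(h[...,1]>150)&(h[...,2]>60)
k,l,st,ce=cv2.connectedComponentsWithStats(m.astype(np.uint8))
for i in range(1,k):
  if st[i,4]>30: print(st[i],ce[i].round(0),atz(s,*ce[i],.07).round(3),atd(s,*ce[i]).round(3))
"
```

```text
13.7 [ 0.5154 -0.1402  0.1798] [ 0.9978  0.0663 -0.0086 -0.0013] psi 7.6 j7 -1.234 [ 0.4 -0.5 -1.8] 0.05868232326475201
cap [ 0.5116 -0.141   0.1382] r 0.0307 tool [-0.0031  0.0004  0.0416]
white n 172 ang -150.9 0.0222
[ 0.00539717 -0.03872626  0.01729421] 75.50160047714598 0.003553845441341112
[116 183  37  35 828] [133. 200.] [ 0.515 -0.06   0.07 ] [ 0.517 -0.063  0.076]
[ 423  195   89   71 2723] [470. 233.] [ 0.521 -0.296  0.07 ] [ 0.506 -0.335  0.028]
```

```bash
python3 -c "
from bench import *
print(job_done())"
```

```text
the job is handed in; nothing more can be done
None
```

The job is handed in: the pin measured home in the fork, and the cap was turned about 70° to the green mark. It is held still about 24 mm above the mouth. The hand-in gave no verdict, and I did not check separately that the canister stayed seated.

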